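# Print a label at the jam stall's counter scale

## Robot

A 6-joint arm with a two-finger parallel gripper is mounted at the origin on the work surface. World frame = base frame: x ahead of the robot, y to its left, z up, the work surface at z = 0. Lengths are in m, angles in rad, forces in N, time in s.
With the tool pointing down it reaches from about 0.425 to 1.125 m from the base axis. Payload 14.9 kg.
Tool frame: the origin (TCP) lies at the very end of the fingers, on their centre line; the grasp point (between the pads) lies arm.hold_point_z behind it (arm.hold_point_z is the distance from the TCP to the grasp point, in m); z points along the fingers, y is the line along which they close (so a half turn about z gives the same grasp; the last joint's range is limited). The gripper opens to 91 mm and grips with 3 to 60 N. Pads are 32 mm wide; open, the fingers measure 118 mm over their backs; the gripper's body (76 mm by 178 mm) begins 60 mm behind the grasp point.
Start: joints at [-0.033, 0.379, 1.734, -0, 1.028, -0.033], TCP at [0.7, -0, 0.214] pointing down, gripper open.
Joint ranges: [-2.77, 2.77], [-0.74, 2.19], [0, 2.66], [-1.06, 4.2], [0.31, 2.87], [-3.08, 3.08]. Speed limits (rad/s): [1.89, 1.89, 2.39, 3.14, 3.14, 3.14].

## Interface

Orientations are given as a unit quaternion [w, x, y, z].
In Python, from workcell import arm gives the robot as it stands. The module is installed in compiled form; this text tells all that it offers.
- The arm moves only by the tool play_rows, never from a script. Its argument "plan" is a list of rows, each a list of 3 entries, a list of its own where there are three numbers: the shift along the tool's x, y, z in mm, then the turn, a rotation vector about the tool's x, y, z in rad, then the closure, from 0 (fully open) to 1 (shut). In form: [[[tx, ty, tz], [rx, ry, rz], gripper], ...]. A call has 1 to 20 rows; each row shifts and turns the commanded pose from where the row before left it, along the tool's axes as they then stand; what a row does not reach is not made up. A row lasts 1/8 s, in which the tool goes at most 62.5 mm and 10.7 degrees, less where a joint would pass 70% of its speed; a pose out of reach is approached as far as the arm can. A call with a gripper value outside its range is refused whole. The fingers move at their own pace and stop on an object; the grip force is fixed at half the most. Time passes only in rows, so rows that do not move let the fingers close. It gives the time, the measured TCP pose, the force, the opening and the grip force at its end, in the units of the state.
- arm.read_state(): the state, without advancing time (a new reading comes with each control period).
- arm.get_image(name): name is "scene" or "side" or "wrist"; returns the picture (384x512x3 uint8, red, green, blue); there is no depth.
- arm.calibration(name): a dict with "fx", "fy", "cx", "cy" (pixels), "T" (4x4, takes a point from camera to world coordinates); the wrist camera has in their place "tool_from_camera" (4x4, takes a point from camera to tool coordinates, whose origin is the TCP and whose axes are the flange's). Camera axes: x right, y down, z forward; pixel columns grow to the right and rows downward; lengths in m; the calibration is good to about 2 mm. A picture is of the moment at which its call begins: read the wrist's pose just before it. calibration takes no time and is no camera call.
- arm.finish_job(): hands the job in; it is judged then, once.
Trained networks look in the newest picture that a camera, given by its name, has taken for a name from the list of things; names that differ only in an ending like _2 or _b are one class to them, and where a whole thing is asked for, a point or a joint stands for the part that bears it (a point fixed in the world has none). Each returns a list of dicts, best first, with "score" (0 to 1); they miss things now and then, are a little off and sometimes report something else, mostly with a low value. They report only what shows in the picture. A call takes as long as a camera call.
- arm.search_frame(camera, label): "bbox" ([left, top, width, height] in pixels, round what is visible of it).
- arm.landmark_of(camera, label): "xy" ([column, row] in pixels: a listed point, or the origin of a listed thing).
The state is a dict: "clock": time; "q": joint angles; "joint_vel": joint speeds; "joint_torque": joint torques, N m; "eef_pos": TCP position; "ee_rot": TCP orientation; "wrist_force": force on the tool from outside, world axes, zero at the start; "moment": the same for the moment, N m; "gripper_width": finger opening in m; "gripper_force": force on a finger pad.
Only numpy, scipy, OpenCV 4.12 (cv2) and the standard library are available. Lean on these libraries where they do the work, as an engineer would, in place of code of your own. Each camera call takes 0.05 s, during which the arm holds its last target. There are 200 camera calls.

## Task

Print a label for the jar standing on the counter scale. Switch the scale's power on by pressing down the raised far wing (the end away from the robot) of the larger rocker on the mains box, then press the round tare key all the way down so that it stays down, then press the long bar-shaped print key all the way down and keep it held there: the program finishes while still holding it. Press in that order, leave the two square keys and the small rocker alone, and do not move or pick up the jars or anything else on the counter.

Things in the scene. Friction and masses are not known exactly. Their poses are not given: they have to be found in the camera images.
- scale: White counter scale, fixed, 300 x 300 mm. Origin: centre of its underside on the counter; x points away from the operator, z up. The key deck is its near strip (x from -150 to -40 mm), 55 mm above the counter, with the four keys in a row at x = -100 mm, y = -90, -30, 30 and 90 mm; behind it the body rises to the steel pan, 95 mm above the counter.
- tare_unit: A 46 x 46 x 4 mm black frame fixed on the key deck (its origin is the centre of the frame's underside, 55 mm above the counter; axes as the scale's: x away from the operator) that carries the round tare key. The four key frames sit in a row along the scale's y, 60 mm apart, in an order that changes from run to run.
- print_unit: A 46 x 46 x 4 mm black frame fixed on the key deck (its origin is the centre of the frame's underside, 55 mm above the counter; axes as the scale's: x away from the operator) that carries the bar-shaped print key. The four key frames sit in a row along the scale's y, 60 mm apart, in an order that changes from run to run.
- squarea_unit: A 46 x 46 x 4 mm black frame fixed on the key deck (its origin is the centre of the frame's underside, 55 mm above the counter; axes as the scale's: x away from the operator) that carries a square key that must be left alone. The four key frames sit in a row along the scale's y, 60 mm apart, in an order that changes from run to run.
- squareb_unit: A 46 x 46 x 4 mm black frame fixed on the key deck (its origin is the centre of the frame's underside, 55 mm above the counter; axes as the scale's: x away from the operator) that carries the other square key, also to be left alone. The four key frames sit in a row along the scale's y, 60 mm apart, in an order that changes from run to run.
- tare_top (a point): Centre of the top face of the round tare key, 28 mm in diameter: at rest 69 mm above the counter, fully down 63 mm. Moves with the key; z up.
- print_top (a point): Centre of the top face of the print key, a bar 42 mm along the scale's x and 16 mm wide: at rest 69 mm above the counter, fully down 63 mm. Moves with the key; z up.
- tare (a joint): Travel of the round key in m: 0 to 0.001 as found, 0.006 fully down, pressed downward. No spring: it stays where it is pushed; about 4 N moves it.
- print (a joint): Travel of the bar key in m: 0 up, 0.006 fully down. Springs back when let go; begins to move at about 2 N and takes about 5.5 N fully down.
- squarea (a joint): Travel in m of one square key (24 x 24 mm cap, same height and spring as the print key); leave at 0.
- squareb (a joint): Travel in m of the other square key; leave at 0.
- mains: Grey mains box, fixed, 130 x 150 x 42 mm, right of the scale. Origin: centre of its underside on the counter; x away from the operator. Its top carries two black V-shaped rockers hinged about y, at x = 0: the larger (54 mm along x, 32 mm wide) at y = +35 mm, a small one (36 x 18 mm) at y = -40 mm. Hinge axes 46 mm above the counter.
- rocker_wing (a point): Point on top of the far (+x) wing of the larger rocker, 17 mm out from its hinge along the wing. Off, that wing rises outward at 17 degrees (this point is about 59 mm above the counter and its outer edge about 62 mm) and the near wing is level; on, the far wing lies level, its top 54 mm above the counter (this point too). Press straight down here.
- rocker (a joint): Angle of the larger rocker in rad: 0 to 0.05 as found (off), 0.3 on (far wing pressed down level). It stays where it is left; about 3 to 4 N on the wing moves it.
- small (a joint): Angle of the small rocker in rad, 0 to 0.05 as found (off). Leave it alone.
- pan_jar: Bystander, loose, do not disturb: closed amber jam jar, 66 mm across, 85 mm tall, standing on the scale's steel pan. Origin: centre of its underside.
- spare: Bystander, loose, do not disturb: closed amber jam jar, 66 mm across, 85 mm tall, on the counter left of the scale. Origin: centre of its underside.
- tester: Bystander, loose, do not disturb: small amber tester jar, 56 mm across, 65 mm tall, beyond the mains box. Origin: centre of its underside.
- cup: Bystander, loose, do not disturb: cardboard cup of tasting sticks, 68 mm across, sticks reach 145 mm up, left of the scale. Origin: centre of its underside.
- terminal: Bystander, loose, do not disturb: black card terminal lying flat, 160 x 75 x 30 mm, left of the scale. Origin: centre of its underside.

How it is judged:
By the outcome, as a careful person would: the job done as asked, in the order asked, and still so for the second after the job is handed in, while the arm keeps its last pose, push and grip.
It also fails if it takes over 38 s, if anything falls off the work surface, if the arm or the gripper's body presses on something with over 40 N, if the wrist force passes 120 N, or if a joint passes its speed limit or range.

## Working session

There is one attempt and no reset: what is moved stays moved. The work goes in short steps, Python scripts to look and compute and a tool call to move; the robot and the scene stay as the last step left them, time stands still between calls to the robot, and variables do not carry over. Pictures are saved under pics/ and viewed, at most 10 in all, crops included, and the job is handed in when it is done.

Besides the shell and the picture viewer there is one more tool, called after ">>>" as name(argument=value, ...), one argument or row to a line, values as JSON. play_rows: Moves the arm, as the interface text tells. Its arguments: {"type":"object","properties":{"plan":{"type":"array","items":{"type":"array"}}},"required":["plan"]}

```bash
mkdir -p pics
cat > h.py <<'E'
import numpy as np, cv2
from workcell import arm
from scipy.spatial.transform import Rotation as R
def T(cam):
    c=arm.calibration(cam)
    if 'T' in c: return c,np.array(c['T'])
    s=arm.read_state(); w,x,y,z=s['ee_rot']; M=np.eye(4); M[:3,:3]=R.from_quat([x,y,z,w]).as_matrix(); M[:3,3]=s['eef_pos']
    return c,M@np.array(c['tool_from_camera'])
def at_z(cam,uv,z):
    c,M=T(cam); d=M[:3,:3]@np.array([(uv[0]-c['cx'])/c['fx'],(uv[1]-c['cy'])/c['fy'],1]); o=M[:3,3]
    return o+d*(z-o[2])/d[2]
def shot(cam):
    im=arm.get_image(cam); return im
def save(n,im): cv2.imwrite('pics/'+n,im[:,:,::-1])
Z={'tare_top':.069,'print_top':.069,'rocker_wing':.059,'tare_unit':.055,'print_unit':.055,'squarea_unit':.055,'scale':0,'mains':0}
E
python3 - <<'E'
from h import *
np.set_printoptions(precision=4,suppress=True)
print(arm.read_state())
ims=[]
for c in ('scene','side','wrist'):
    im=shot(c); ims.append(im)
    print(c, T(c)[1][:3,3])
    for l in Z:
        for d in arm.landmark_of(c,l)[:2]: print(l,round(d['score'],2),d['xy'],at_z(c,d['xy'],Z[l]))
save('a.png',cv2.resize(np.vstack([np.hstack(ims[:2]),np.hstack([ims[2],ims[2]*0])]),(800,600)))
E
```

```text
{'clock': 0.0, 'q': array([-0.0333,  0.3794,  1.7348, -0.    ,  1.0285, -0.0333]), 'joint_vel': array([-0.0006, -0.0004, -0.0011,  0.0009,  0.0012, -0.0013]), 'joint_torque': array([  0.0006, -76.3728, -43.4373,   0.065 ,   0.0424,  -0.0002]), 'eef_pos': array([0.6996, 0.    , 0.2133]), 'ee_rot': array([-0.0004,  0.7071,  0.7071, -0.0004]), 'wrist_force': array([-0.3251,  0.9108, -0.8297]), 'moment': array([-0.0034, -0.0187, -0.0223]), 'gripper_force': 0.0, 'gripper_width': 0.09123496772426846}
scene [1.1146 0.2564 1.0693]
tare_top 0.71 [273.6, 180.9] [0.526  0.0448 0.069 ]
tare_top 0.57 [287.4, 185.2] [0.5232 0.0935 0.069 ]
print_top 0.5 [273.3, 176.9] [0.5117 0.0377 0.069 ]
rocker_wing 0.57 [191.2, 144.0] [ 0.494  -0.2917  0.059 ]
tare_unit 0.68 [258.7, 169.8] [ 0.4965 -0.0231  0.055 ]
tare_unit 0.6 [289.0, 189.2] [0.5274 0.1019 0.055 ]
print_unit 0.45 [270.9, 180.8] [0.5211 0.0332 0.055 ]
print_unit 0.18 [364.2, 206.8] [0.4915 0.3511 0.055 ]
squarea_unit 0.6 [304.9, 200.5] [0.5468 0.1657 0.055 ]
scale 0.73 [260.2, 214.2] [0.627  0.0396 0.    ]
mains 0.59 [189.2, 144.7] [ 0.4637 -0
[... 214 characters left out ...]
 0.89 [232.6, 307.1] [ 0.4773 -0.2887  0.059 ]
tare_unit 0.77 [243.3, 181.5] [0.5302 0.0991 0.055 ]
print_unit 0.61 [240.9, 197.4] [0.5188 0.0353 0.055 ]
squarea_unit 0.5 [242.2, 167.5] [0.5324 0.1616 0.055 ]
scale 0.87 [272.4, 209.0] [0.6005 0.0432 0.    ]
mains 0.77 [232.0, 344.6] [ 0.4707 -0.3312  0.    ]
wrist [0.6985 0.0843 0.3853]
tare_top 0.6 [97.3, 95.1] [0.5186 0.1038 0.069 ]
print_top 0.8 [98.2, 151.7] [0.5086 0.0412 0.069 ]
print_top 0.44 [108.5, 98.8] [0.5303 0.0999 0.069 ]
tare_unit 0.61 [106.1, 100.0] [0.5199 0.0992 0.055 ]
print_unit 0.7 [100.9, 146.4] [0.5046 0.0457 0.055 ]
squarea_unit 0.94 [106.0, 41.7] [0.5298 0.1596 0.055 ]
scale 0.81 [195.1, 139.6] [0.6074 0.0489 0.    ]
```

View pics/a.png

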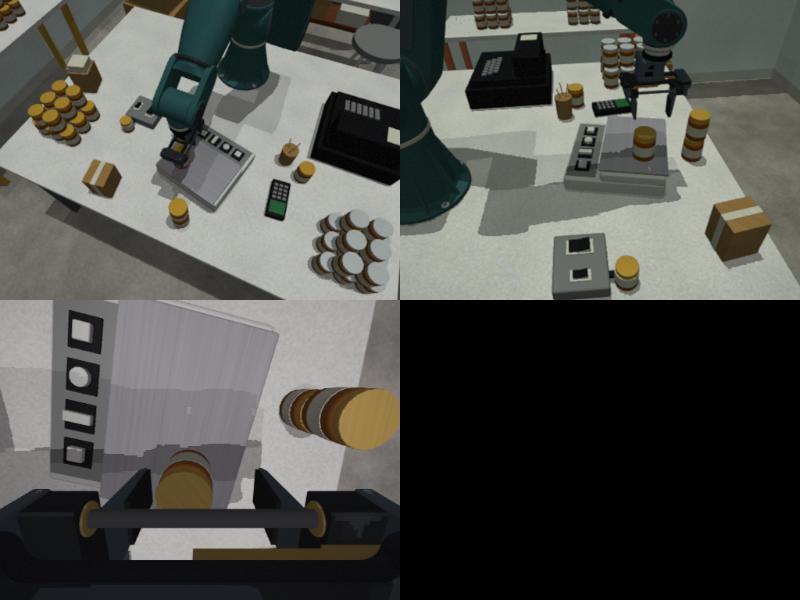

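Row of keys from +y to −y is square, round, bar, square. The mains box lies at about (0.47, −0.33). I'll close the fingers, turn the tool 90° and go look at the rocker from near.

>>> play_rows(
  plan=[
    [[0,0,-20],[0,0,0],1],
    [[-40,-20,0],[0,0,0],1],
    [[-50,-20,0],[0,0,0],1],
    [[-50,-20,0],[0,0,0],1],
    [[-50,-20,0],[0,0,0],1],
    [[-50,-20,0],[0,0,0],1],
    [[-50,-20,0],[0,0,0],1],
    [[0,0,0],[0,0,-0.175],1],
    [[0,0,0],[0,0,-0.175],1],
    [[0,0,0],[0,0,-0.175],1],
    [[0,0,0],[0,0,-0.175],1],
    [[0,0,0],[0,0,-0.175],1],
    [[0,0,0],[0,0,-0.175],1],
    [[0,0,0],[0,0,-0.175],1],
    [[0,0,0],[0,0,-0.175],1],
    [[0,0,0],[0,0,-0.17],1],
    [[0,0,0],[0,0,0],1],
    [[0,0,0],[0,0,0],1],
  ],
)

```text
clock: 3.6
eef_pos: [0.5802, -0.2901, 0.2347]
ee_rot: [0.0, 0.002, 1.0, -0.0]
wrist_force: [0.0, -0.2, -1.3]
gripper_width: 0.0005
gripper_force: 0.0
```

Run:
```python
from h import *
np.set_printoptions(precision=4,suppress=True)
s=arm.read_state();print(s['clock'],s['eef_pos'],s['ee_rot'],s['q'],s['gripper_width'],arm.hold_point_z)
im=shot('wrist'); save('b.png',im)
for l in ('rocker_wing','mains'):
    for d in arm.landmark_of('wrist',l)[:2]: print(l,round(d['score'],2),d['xy'],at_z('wrist',d['xy'],Z[l]))
shot('scene'); shot('side')
for c in ('scene','side'):
    for l in ('tare_top','print_top','rocker_wing','mains','pan_jar','tester'):
        for d in arm.landmark_of(c,l)[:1]: print(c,l,round(d['score'],2),d['xy'],at_z(c,d['xy'],Z.get(l,.095 if l=='pan_jar' else 0)))
```

```text
3.6 [ 0.5802 -0.2901  0.2347] [ 0.0003  0.0023  1.     -0.0002] [-0.4996  0.2765  1.8313  0.0001  1.033  -2.0657] 0.0005103055588317198 0.0188
rocker_wing 0.76 [254.0, 100.8] [ 0.48   -0.2948  0.059 ]
mains 0.9 [228.2, 90.8] [ 0.4639 -0.3322  0.    ]
scene tare_top 0.6 [286.4, 188.2] [0.5354 0.0947 0.069 ]
scene print_top 0.42 [273.4, 179.0] [0.5193 0.0413 0.069 ]
scene rocker_wing 0.55 [190.4, 145.2] [ 0.4999 -0.2916  0.059 ]
scene mains 0.6 [187.9, 145.5] [ 0.4691 -0.3317  0.    ]
scene pan_jar 0.76 [231.7, 210.7] [ 0.6947 -0.0275  0.095 ]
scene tester 0.63 [163.7, 164.7] [ 0.5828 -0.3697  0.    ]
side tare_top 0.49 [241.2, 179.2] [0.5246 0.0916 0.069 ]
side print_top 0.44 [236.1, 191.8] [0.5078 0.0419 0.069 ]
side rocker_wing 0.73 [235.1, 310.3] [ 0.4816 -0.2964  0.059 ]
side mains 0.72 [228.3, 346.9] [ 0.4634 -0.3351  0.    ]
side pan_jar 0.79 [313.2, 198.8] [ 0.6847 -0.0374  0.095 ]
side tester 0.59 [290.5, 357.6] [ 0.5771 -0.3698  0.    ]
```

View pics/b.png

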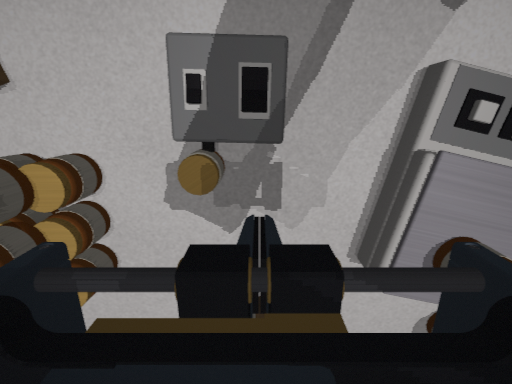

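The picture shows the mains box at columns 167–288, rows 33–142. It is square to the image. The large rocker's frame is centred at about (255, 90), with the far edge down at row 118. The tester sits just beyond the box at (200, 172).

Run:
```python
from h import *
np.set_printoptions(precision=4,suppress=True)
for n,uv,z in (('tl',(167,33),.042),('tr',(288,37),.042),('bl',(173,142),.042),('br',(284,142),.042),('frame c',(255,90),.043),('frame far',(255,118),.043),('frame near',(255,62),.043),('rock top R',(267,114),.06),('rock top L',(243,114),.06),('tip?',(259,215),.2347)): print(n,at_z('wrist',uv,z))
im=cv2.imread('pics/b.png')[25:155,155:300]; cv2.imwrite('pics/c.png',cv2.resize(im,None,fx=4,fy=4,interpolation=cv2.INTER_CUBIC))
```

```text
tl [ 0.4025 -0.399   0.042 ]
tr [ 0.4067 -0.2539  0.042 ]
bl [ 0.5311 -0.4039  0.042 ]
br [ 0.5311 -0.2554  0.042 ]
frame c [ 0.4663 -0.2939  0.043 ]
frame far [ 0.5003 -0.294   0.043 ]
frame near [ 0.4342 -0.2937  0.043 ]
rock top R [ 0.4953 -0.279   0.06  ]
rock top L [ 0.4953 -0.3086  0.06  ]
tip? [ 0.5611 -0.2889  0.2347]
```

View pics/c.png

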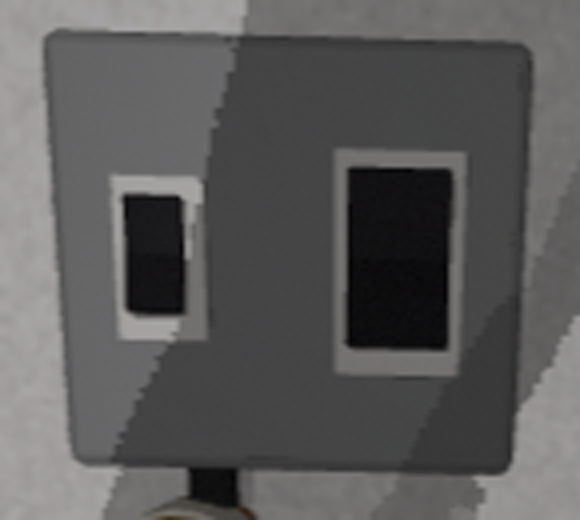

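>>> play_rows(
  plan=[
    [[30,-2,20],[0,0,0],1],
    [[32,-1,30],[0,0,0],1],
    [[32,-1,40],[0,0,0],1],
    [[0,0,40],[0,0,0],1],
    [[0,0,25],[0,0,0],1],
    [[0,0,0],[0,0,0],1],
    [[0,0,0],[0,0,0],1],
  ],
)

```text
clock: 5.32
eef_pos: [0.4866, -0.2943, 0.0799]
ee_rot: [0.0, 0.0, 1.0, -0.0]
wrist_force: [1.0, -0.1, 0.4]
gripper_width: 0.0001
gripper_force: 0.0
```

Run:
```python
from h import *
save('d.png',shot('side')[250:384,150:320].repeat(4,0).repeat(4,1))
```

```text
(no output)
```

View pics/d.png

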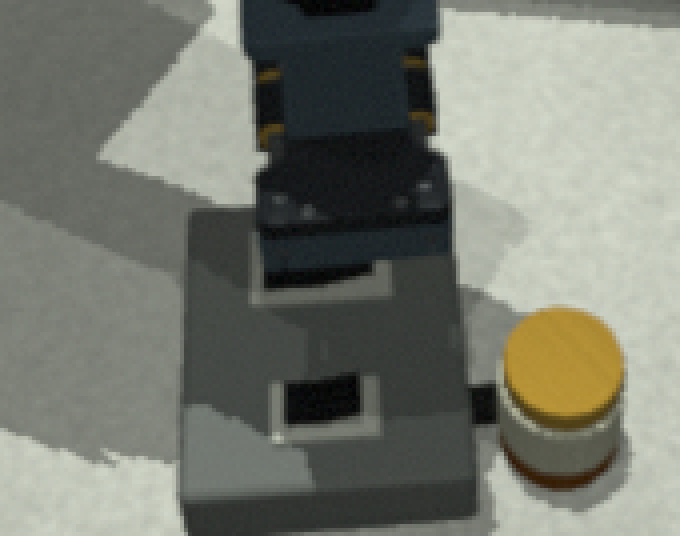

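The side view shows the gripper over the large rocker, with the tip hidden by the body and clear of the small rocker and tester. Next I press.

>>> play_rows(
  plan=[
    [[0,0,12],[0,0,0],1],
    [[0,0,6],[0,0,0],1],
    [[0,0,3],[0,0,0],1],
    [[0,0,0],[0,0,0],1],
    [[0,0,0],[0,0,0],1],
  ],
)

```text
clock: 6.0
eef_pos: [0.4858, -0.2939, 0.0579]
ee_rot: [-0.0, 0.0, 1.0, 0.0]
wrist_force: [0.4, -0.7, 1.9]
gripper_width: 0.0002
gripper_force: 0.5
```

>>> play_rows(
  plan=[
    [[0,0,2],[0,0,0],1],
    [[0,0,2],[0,0,0],1],
    [[0,0,1],[0,0,0],1],
    [[0,0,0],[0,0,0],1],
    [[0,0,0],[0,0,0],1],
  ],
)

```text
clock: 6.62
eef_pos: [0.4866, -0.2942, 0.0541]
ee_rot: [0.0, 0.0, 1.0, -0.0]
wrist_force: [-1.1, 5.4, 22.9]
gripper_width: 0.0006
gripper_force: 11.3
```

At z = 0.0541 the force is 23 N, so the wing is against its stop. I lift and go over to view the keys.

>>> play_rows(
  plan=[
    [[0,0,-20],[0,0,0],1],
    [[0,0,-40],[0,0,0],1],
    [[0,0,-60],[0,0,0],1],
    [[0,0,-60],[0,0,0],1],
    [[-15,45,0],[0,0,0],1],
    [[-15,45,0],[0,0,0],1],
    [[-15,45,0],[0,0,0],1],
    [[-15,45,0],[0,0,0],1],
    [[-15,45,0],[0,0,0],1],
    [[-15,45,0],[0,0,0],1],
    [[-15,45,0],[0,0,0],1],
    [[-15,45,0],[0,0,0.09],1],
    [[0,0,0],[0,0,0.09],1],
    [[0,0,0],[0,0,0],1],
    [[0,0,0],[0,0,0],1],
  ],
)

```text
clock: 8.5
eef_pos: [0.606, 0.0655, 0.233]
ee_rot: [-0.0, 0.09, 0.996, -0.0]
wrist_force: [-1.0, 0.4, 0.2]
gripper_width: 0.0006
gripper_force: 0.0
```

Run:
```python
from h import *
np.set_printoptions(precision=4,suppress=True)
s=arm.read_state();print(s['clock'],s['eef_pos'],s['ee_rot'])
im=shot('wrist')
sd=shot('side')[270:384,180:320]
for l in ('tare_top','print_top','tare_unit','print_unit'):
    for d in arm.landmark_of('wrist',l)[:2]: print(l,round(d['score'],2),d['xy'],at_z('wrist',d['xy'],Z[l]))
sd=cv2.resize(sd,(280,384))
save('e.png',np.hstack([im,sd]))
```

```text
8.5 [0.606  0.0655 0.233 ] [-0.0002  0.0896  0.996  -0.0001]
tare_top 0.93 [271.7, 110.0] [0.521  0.0971 0.069 ]
print_top 0.68 [223.6, 105.0] [0.5053 0.0419 0.069 ]
print_top 0.38 [273.4, 110.7] [0.5222 0.0991 0.069 ]
tare_unit 0.81 [272.7, 109.3] [0.5204 0.0993 0.055 ]
print_unit 0.66 [228.2, 107.5] [0.5085 0.0454 0.055 ]
```

View pics/e.png

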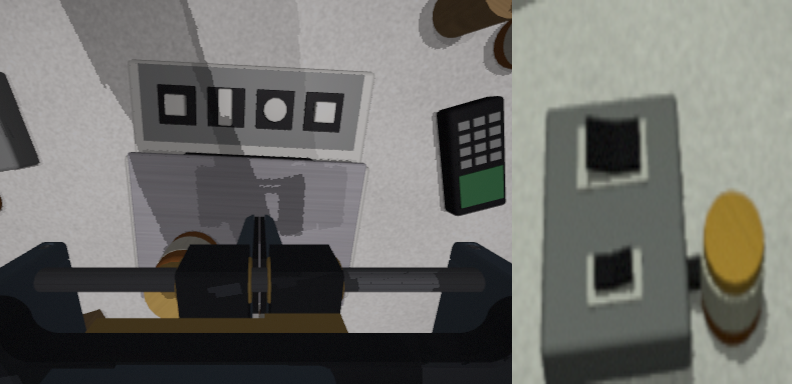

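The keys show clearly: the round key is at about (275, 110) and the bar at about (225, 104). In the side crop the large rocker has flipped, with the near wing now raised, and the small one is unchanged.

Run:
```python
from h import *
np.set_printoptions(precision=4,suppress=True)
im=cv2.imread('pics/e.png')
g=im[70:150,150:350].min(2); _,th=cv2.threshold(g,120,255,0)
n,_,st,ce=cv2.connectedComponentsWithStats(th)
for i in range(1,n):
    if 80<st[i][4]<900: print(st[i]+[150,70,0,0,0],ce[i]+[150,70],at_z('wrist',ce[i]+[150,70],.069))
for uv in ((177,105),(226,107),(275,110),(323,112)): print(at_z('wrist',uv,.059))
cv2.imwrite('pics/f.png',cv2.resize(im[50:160,120:380],None,fx=3,fy=3))
```

```text
[219  89  13  30 333] [224.7207 102.1682] [0.5024 0.0441 0.069 ]
[264  98  22  24 399] [274.8296 109.3734] [0.5211 0.1011 0.069 ]
[315 102  21  21 389] [324.9666 111.928 ] [0.5347 0.1596 0.069 ]
[241 145 100   5 248] [277.9556 147.9919] [0.5669 0.0975 0.069 ]
[ 0.4946 -0.0152  0.059 ]
[0.5076 0.0433 0.059 ]
[0.5218 0.1018 0.059 ]
[0.5347 0.1596 0.059 ]
```

View pics/f.png

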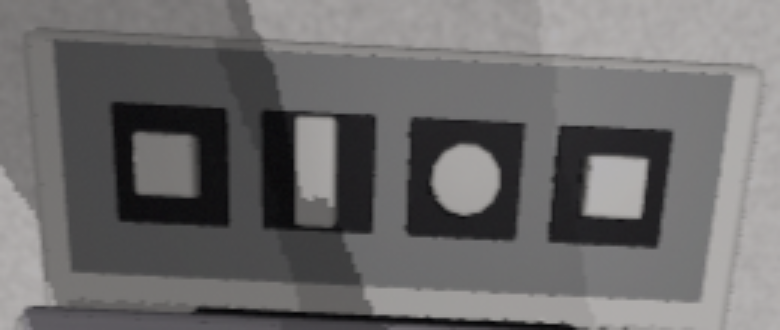

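>>> play_rows(
  plan=[
    [[30,7,10],[0,0,0],1],
    [[30,7,30],[0,0,0],1],
    [[30,6,40],[0,0,0],1],
    [[0,0,40],[0,0,0.045],1],
    [[0,0,31],[0,0,0],1],
    [[0,0,5],[0,0,0],1],
    [[0,0,0],[0,0,0],1],
    [[0,0,0],[0,0,0],1],
  ],
)

```text
clock: 9.8
eef_pos: [0.5223, 0.1019, 0.0782]
ee_rot: [0.001, 0.113, 0.994, 0.0]
wrist_force: [1.1, -1.0, -0.4]
gripper_width: 0.0004
gripper_force: 0.0
```

>>> play_rows(
  plan=[
    [[0,0,7],[0,0,0],1],
    [[0,0,3],[0,0,0],1],
    [[0,0,2],[0,0,0],1],
    [[0,0,2],[0,0,0],1],
    [[0,0,1],[0,0,0],1],
    [[0,0,0],[0,0,0],1],
    [[0,0,0],[0,0,0],1],
  ],
)

```text
clock: 10.68
eef_pos: [0.5218, 0.1019, 0.0628]
ee_rot: [0.0, 0.113, 0.994, 0.0]
wrist_force: [-5.0, -1.1, 22.0]
gripper_width: 0.0004
gripper_force: 10.6
```

>>> play_rows(
  plan=[
    [[0,0,1],[0,0,0],1],
    [[0,0,0.5],[0,0,0],1],
    [[0,0,0],[0,0,0],1],
    [[0,0,0],[0,0,0],1],
  ],
)

```text
clock: 11.18
eef_pos: [0.5219, 0.1019, 0.0624]
ee_rot: [0.0, 0.113, 0.994, -0.0]
wrist_force: [-14.2, -3.4, 46.3]
gripper_width: 0.0002
gripper_force: 22.8
```

The tare key is on its stop at 0.063. Next I lift, shift 60 mm along the row and press print.

>>> play_rows(
  plan=[
    [[0,0,-10],[0,0,0],1],
    [[0,0,-20],[0,0,0],1],
    [[0,-20,0],[0,0,0],1],
    [[0,-20,0],[0,0,0],1],
    [[0,-20,0],[0,0,0],1],
    [[0,0,0],[0,0,0],1],
    [[0,0,8],[0,0,0],1],
    [[0,0,0],[0,0,0],1],
  ],
)

```text
clock: 12.18
eef_pos: [0.5076, 0.0436, 0.0816]
ee_rot: [-0.001, 0.113, 0.994, -0.0]
wrist_force: [0.8, -0.2, -0.4]
gripper_width: 0.0006
gripper_force: 0.0
```

Run:
```python
from h import *
np.set_printoptions(precision=4,suppress=True)
s=arm.read_state();print(s['clock'],s['eef_pos'],s['wrist_force'])
save('g.png',cv2.resize(np.hstack([shot('wrist')[0:300],]),None,fx=1.5,fy=1.5))
```

```text
12.175 [0.5076 0.0436 0.0816] [ 0.8264 -0.1758 -0.4264]
```

View pics/g.png

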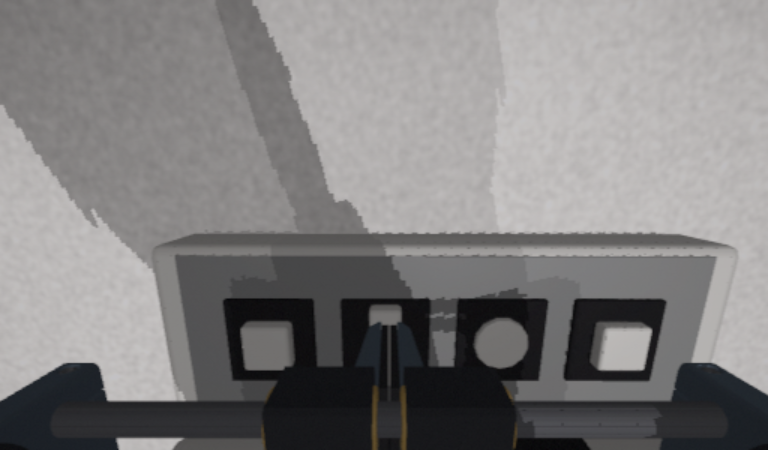

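The fingers sit over the bar (385, 320), and the round key at (500, 342) shows no side wall, so it is down. Next I press the bar and hold it.

>>> play_rows(
  plan=[
    [[0,0,10],[0,0,0],1],
    [[0,0,3],[0,0,0],1],
    [[0,0,2],[0,0,0],1],
    [[0,0,2],[0,0,0],1],
    [[0,0,2],[0,0,0],1],
    [[0,0,0],[0,0,0],1],
    [[0,0,0],[0,0,0],1],
  ],
)

```text
clock: 13.1
eef_pos: [0.5078, 0.0434, 0.0635]
ee_rot: [-0.0, 0.113, 0.994, 0.0]
wrist_force: [-2.3, 1.5, 4.6]
gripper_width: 0.0007
gripper_force: 2.5
```

>>> play_rows(
  plan=[
    [[0,0,1],[0,0,0],1],
    [[0,0,1],[0,0,0],1],
    [[0,0,0],[0,0,0],1],
    [[0,0,0],[0,0,0],1],
    [[0,0,0],[0,0,0],1],
  ],
)

```text
clock: 13.72
eef_pos: [0.508, 0.0434, 0.0628]
ee_rot: [-0.0, 0.113, 0.994, -0.0]
wrist_force: [-14.0, 0.8, 36.6]
gripper_width: 0.0005
gripper_force: 18.6
```

>>> play_rows(
  plan=[
    [[0,0,-0.5],[0,0,0],1],
    [[0,0,0],[0,0,0],1],
    [[0,0,0],[0,0,0],1],
  ],
)

```text
clock: 14.1
eef_pos: [0.5079, 0.0434, 0.0629]
ee_rot: [-0.0, 0.113, 0.994, -0.0]
wrist_force: [-11.4, 1.8, 27.7]
gripper_width: 0.0007
gripper_force: 14.0
```

Run:
```python
from workcell import arm
s=arm.read_state();print(s['eef_pos'],s['wrist_force'])
if s['wrist_force'][2]>12: print(arm.finish_job())
```

```text
[0.50794345 0.04340411 0.06292511] [-11.38812025   1.82990565  27.66527378]
the job is handed in; nothing more can be done
None
```

The job is handed in at about 14 s: the power rocker is on, the tare key is down, and the arm is still holding the print key fully down at about 28 N (the tare press peaked at 46 N on the wrist, through the fingertips).

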